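# Issue fittings and sealing thread from a carousel

## Task

Turn the parts carousel until its orange compartment faces the spout, lift the bar at the back to tip it until all the fittings in that compartment have slid out into the tray, set it down level, and sort the fittings: grey couplings into the white bin, brass adaptors into the blue bin. Then bring the green spool's compartment to the spout, tip the spool out into the tray in the same way, leave it there and set the carousel down level. The nut stays in its compartment; do not disturb the jar, the felt marker or the pen.

Things in the scene. Friction and masses are not known exactly. Their poses are not given: they have to be found in the camera images.
- wheel (a joint): turning angle of the carousel wheel, rad, positive anticlockwise from above. At 0 or any multiple of 6.283 the middle of the orange compartment points exactly to the spout; at +1.57 it points 90 degrees anticlockwise from the spout. Stops at -9 and +9: it turns either way. Friction of 0.12 N m keeps it where it is left.
- cradle (a joint): tipping angle of the carousel, rad: 0 level (resting on its block), stop at 0.82. Grows as the bar at the back is lifted: cradle and wheel turn about a level hinge line low under the spout, 330 mm (level) from the bar. About 6 N at the bar lift it; let go, it sinks back by its weight, slowed by a damper. Fittings at the spout start sliding at 0.45 to 0.65 rad.
- carousel: fixed stand of the carousel with its aluminium tray. Origin on the bench under the wheel's axis (when level). Its -y axis points from the wheel out through the spout to the tray, +y to the tipping bar; x along the hinge line, which lies at y = -140 mm, z = 16 mm in this frame.
- wheel_knob (a point): middle of the black bar-shaped knob on the wheel's hub, 144 mm above the bench when level. The bar is 66 mm long, 16 mm thick, 30 mm high (15 mm below to 15 mm above this point); this point's x axis (turns with the wheel) runs along it, so close the fingers along the point's y. Below it is only the hub, its top 13 mm under this point.
- orange_mid (a point): point on the orange floor, 90 mm from the wheel's axis, mid compartment; turns with the wheel. The wheel is a white disc of 294 mm diameter, floor top 76 mm above the bench, split by three dividers (36 mm high) into three compartments of 120 degrees, one with an orange floor; hub of 40 mm diameter.
- spout (a point): middle of the spout's sill, on the cradle, 150 mm from the wheel's axis. The spout is a 236 mm wide opening in the grey wall (top 116 mm above the bench) round the wheel, with a short chute, floor 74 mm above the bench, that ends over the tray's near edge when level and swings about 35 mm forward and down as the carousel tips.
- tip_handle (a point): middle of the black round bar at the back of the cradle, 12 mm diameter, 122 mm long, along the carousel's x; 128 mm above the bench when level, 190 mm from the wheel's axis and 36 mm behind the wall (top at 116 mm). Brackets hold it 55 mm each side of the middle: pinch it from above in the middle, fingers closing along the carousel's y; it turns between the pads.
- tray (a point): middle of the floor of the aluminium tray in front of the spout, floor 4 mm above the bench, inside 280 mm (carousel's x) by 190 mm (y), with a lip 8 mm above the floor all round; this point's axes are the carousel's. The level chute's end is at y = +98 mm in this frame. The floor is polished and slippery (friction about 0.15), as is the chute.
- white_bin: open white plastic bin, loose, 125 (its x) by 140 (its y) by 45 mm high, walls and floor 4 mm, 0.35 kg; origin at the middle of its underside. For the couplings.
- blue_bin: open blue plastic bin, the same size as the white one. For the adaptors.
- spool: green and white spool of sealing thread, 68 mm diameter, 30 mm high, in one of the two white compartments (which one varies); to be tipped out last. Origin at the middle of its underside.
- nut: white gland nut, 24 mm diameter, 12 mm high, in one of the two white compartments (which one varies); stays there. Origin at the middle of its underside.
- jar: bystander: white sample jar with a blue cap, 58 mm diameter, 90 mm high, at the back of the bench; origin at the middle of its underside.
- coupling_1: grey quick coupling (stepped round sleeve), 68 mm long along its y axis, 21 mm diameter, about 0.11 kg; at the start in the orange compartment (or absent: None). Origin on its surface at mid length, 10.5 mm from its axis along its -z, which points down at the start; it can roll, and its origin with it. Pick it across the 21 mm.
- coupling_2: grey quick coupling (stepped round sleeve), 68 mm long along its y axis, 21 mm diameter, about 0.11 kg; at the start in the orange compartment (or absent: None). Origin on its surface at mid length, 10.5 mm from its axis along its -z, which points down at the start; it can roll, and its origin with it. Pick it across the 21 mm.
- adaptor_1: brass adaptor, 64 mm long along its y axis, a square 26 mm collar in the middle and round threaded ends of 19 mm; about 0.07 kg; at the start in the orange compartment (or absent: None). Origin in the middle of the collar's face that is the underside at the start, 13 mm from its axis along its -z. Pick it by the collar, across 26 mm.
- adaptor_2: brass adaptor, 64 mm long along its y axis, a square 26 mm collar in the middle and round threaded ends of 19 mm; about 0.07 kg; at the start in the orange compartment (or absent: None). Origin in the middle of the collar's face that is the underside at the start, 13 mm from its axis along its -z. Pick it by the collar, across 26 mm.
- pen_red: bystander: white felt marker with a red cap lying on the bench near the robot, 131 mm long along its y axis, 17 mm thick; origin at the middle of its underside.
- white_mid_a (a point): like orange_mid, for the white compartment that follows the orange one anticlockwise; it is exactly at the spout when the wheel joint reads -2.094 (or that plus or minus 6.283).
- white_mid_b (a point): like orange_mid, for the other white compartment; exactly at the spout when the wheel joint reads +2.094 (or that plus or minus 6.283).
- coupling_3: grey quick coupling (stepped round sleeve), 68 mm long along its y axis, 21 mm diameter, about 0.11 kg; at the start in the orange compartment (or absent: None). Origin on its surface at mid length, 10.5 mm from its axis along its -z, which points down at the start; it can roll, and its origin with it. Pick it across the 21 mm.
- adaptor_3: brass adaptor, 64 mm long along its y axis, a square 26 mm collar in the middle and round threaded ends of 19 mm; about 0.07 kg; at the start in the orange compartment (or absent: None). Origin in the middle of the collar's face that is the underside at the start, 13 mm from its axis along its -z. Pick it by the collar, across 26 mm.
- pen_blue: bystander: white pen with a blue end lying on the bench near the robot, 146 mm long along its y axis, 9 mm thick; often absent (None).

How it is judged:
By the outcome, as a careful person would: the job done as asked, in the order asked, and still so for the second after the job is handed in, with the robot touching nothing.
Of coupling_1, adaptor_1 only 1 to 1 are there at a start; the rules pass over those that are not, and their reading is None.
Of coupling_2, adaptor_2 only 1 to 1 are there at a start; the rules pass over those that are not, and their reading is None.
Of coupling_3, adaptor_3, pen_blue only 1 to 1 are there at a start; the rules pass over those that are not, and their reading is None.
At some moment in a run one of white_bin, blue_bin may be knocked a few centimetres aside while the robot is not near it.
Once in a run the grip may slacken for a moment while it holds something.
It also fails if it takes over 200 s, if anything falls off the work surface, if the arm or the gripper's body presses on something with over 40 N, if the wrist force passes 120 N, or if a joint passes its speed limit or range.

## Robot

A 6-joint arm with a two-finger parallel gripper is mounted at the origin on a cart in front of the work surface, level with it; the furniture and walls round the work are solid. World frame = base frame: x ahead of the robot, y to its left, z up, the work surface at z = 0. Lengths are in m, angles in rad, forces in N, time in s.
With the tool pointing down it reaches from about 0.325 to 0.9 m from the base axis. Payload 3.5 kg.
Tool frame: the origin (TCP) lies at the very end of the fingers, on their centre line; the grasp point (between the pads) lies 19 mm behind it; z points along the fingers, y is the line along which they close (so a half turn about z gives the same grasp; the last joint's range is limited). The gripper opens to 85 mm and grips with 20 to 120 N. Pads are 22 mm wide; open, the fingers measure 114 mm over their backs; the gripper's body (76 mm by 85 mm) begins 54 mm behind the grasp point. The pads swing forward as they close: fully open they stand 13 mm farther back than shut.
Start: joints at [1.096, 0.276, -0.026, 1.268, 0, 1.467], TCP at [0.227, 0.582, 0.231] pointing down, gripper open.
Joint ranges: [-3.12, 3.12], [-0.85, 1.88], [-1.08, 1.24], [-1.95, 2.15], [-1.57, 1.53], [-3.14, 3.14]. Speed limits (rad/s): [2.57, 2.57, 3.14, 3.14, 3.14, 3.14].

## Interface

Orientations are given as a unit quaternion [w, x, y, z].
In Python, from rig import manip, cams gives the robot as it stands.
- The arm moves only by the tool jog_arm, never from a script. Its argument "plan" is a list of rows, each a list of 5 numbers: the closure, from 0 (fully open) to 1 (shut), then the shift along the tool's x, y, z in m, then the turn about the tool's z in degrees. In form: [[claw, x, y, z, yaw], ...]. A call has exactly 8 rows; each row is the pose to reach, as a shift and turn from the pose commanded when the call began, along the tool's axes at that moment; what a row does not reach only later rows make up. A row lasts 1/8 s, in which the tool goes at most 62.5 mm and 10.7 degrees, less where a joint would pass 70% of its speed; a pose out of reach is approached as far as the arm can. A call with a gripper value outside its range is refused whole. The fingers move at their own pace and stop on an object; "newtons" is the grip in N (left out, the last holds). Time passes only in rows, so rows that repeat a pose let the fingers close, or fill a call up. It gives the time, the measured TCP pose, the force, the opening and the grip force at its end, in the units of the state.
- manip.get_obs(): the state, without advancing time (a new reading comes with each control period).
- cams.read_camera(name): name is "scene" or "top" or "wrist"; returns (picture, depth): 420x560x3 uint8, red, green, blue; 420x560 float32, m along the optical axis (not along the pixel's ray), 0 where there is no reading.
- cams.camera_info(name): a dict with "fx", "fy", "cx", "cy" (pixels), "extrinsics" (4x4, takes a point from camera to world coordinates). Camera axes: x right, y down, z forward; pixel columns grow to the right and rows downward; lengths in m; the calibration is good to about 2 mm. A picture is of the moment at which its call begins: read the wrist's pose just before it. camera_info takes no time and is no camera call; for the wrist camera it gives the pose at the moment of the call.
- manip.finish_job(): hands the job in; it is judged then, once.
The state is a dict: "time": time; "joints": joint angles; "qd": joint speeds; "effort": joint torques, N m; "tool_pos": TCP position; "orientation": TCP orientation; "ft_force": force on the tool from outside, world axes, zero at the start; "torque": the same for the moment, N m; "finger_gap": finger opening in m; "finger_force": force on a finger pad.
Only numpy, scipy, OpenCV 4.12 (cv2) and the standard library are available. Lean on these libraries where they do the work, as an engineer would, in place of code of your own. Each camera call takes 0.05 s, during which the arm holds its last target. There are 200 camera calls.

## Working session

There is one attempt and no reset: what is moved stays moved. The work goes in short steps, Python scripts to look and compute and a tool call to move; the robot and the scene stay as the last step left them, time stands still between calls to the robot, and variables do not carry over. Pictures are saved under pics/ and viewed, at most 14 in all, crops included, and the job is handed in when it is done.

Besides the shell and the picture viewer there is one more tool, called by a JSON object that holds its "name" and its "arguments". jog_arm: Moves the arm, as the interface text tells. Its arguments: {"type":"object","properties":{"plan":{"type":"array"},"newtons":{"type":"number"}},"required":["plan"]}

```bash
ls; mkdir -p pics
cat > h.py <<'E'
import numpy as np,cv2
from rig import manip,cams
from scipy.spatial.transform import Rotation as R
def snap(n,f=None):
    i=cams.camera_info(n);p,d=cams.read_camera(n)
    if f: cv2.imwrite('pics/'+f,cv2.cvtColor(p,cv2.COLOR_RGB2BGR))
    return p,d,i
def pts(d,i):
    v,u=np.mgrid[:d.shape[0],:d.shape[1]]
    c=np.stack([(u-i['cx'])/i['fx']*d,(v-i['cy'])/i['fy']*d,d],-1)
    E=np.array(i['extrinsics']);return c@E[:3,:3].T+E[:3,3]
def ray(u,v,i,z):
    E=np.array(i['extrinsics']);r=E[:3,:3]@[(u-i['cx'])/i['fx'],(v-i['cy'])/i['fy'],1]
    return E[:3,3]+r*(z-E[2,3])/r[2]
def tool():
    o=manip.get_obs();w,x,y,z=o['orientation'];return o,np.array(o['tool_pos']),R.from_quat([x,y,z,w])
def show():
    o,p,r=tool();print('t',o['time'],'tcp',np.round(p,4),'x',np.round(r.as_matrix()[:,0],3),'y',np.round(r.as_matrix()[:,1],3),'gap',o['finger_gap'],'j',np.round(o['joints'],2))
E
python3 - <<'E'
from h import *
show()
a,d,i=snap('top','a.png');print({k:np.round(v,3).tolist() for k,v in i.items()})
a,d,i=snap('scene','b.png');print({k:np.round(v,3).tolist() for k,v in i.items()})
E
```

```text
pics
t 0.0 tcp [0.2267 0.5816 0.2301] x [-0.932  0.363  0.   ] y [ 0.363  0.932 -0.002] gap 0.08548250506644822 j [ 1.1   0.28 -0.03  1.27 -0.    1.47]
{'fx': 397.502, 'fy': 397.502, 'cx': 270.249, 'cy': 208.149, 'extrinsics': [[0.01, -0.997, 0.07, 0.432], [-1.0, -0.011, -0.004, -0.029], [0.004, -0.07, -0.998, 1.322], [0.0, 0.0, 0.0, 1.0]]}
{'fx': 427.264, 'fy': 427.264, 'cx': 285.742, 'cy': 210.03, 'extrinsics': [[0.659, -0.38, 0.649, -0.31], [-0.752, -0.337, 0.566, -0.754], [0.004, -0.861, -0.508, 0.745], [0.0, 0.0, 0.0, 1.0]]}
```

View pics/a.png

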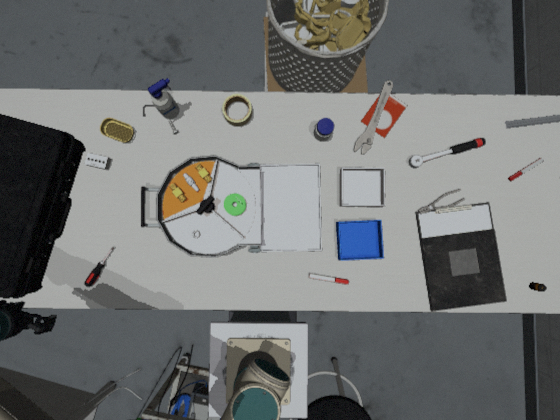

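View pics/b.png

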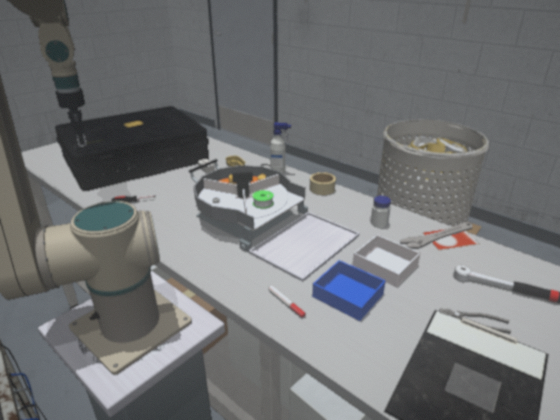

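The top view shows the carousel with its hub at about (205,205), the spout to the image right (world −y) and the bar at (145,207). The orange compartment is up-left with 2 brass fittings and 1 grey. The spool is at (235,204), the nut at (197,234), the white bin at (361,187), the blue bin at (359,240), the jar at (323,128) and the marker at (329,278).

Run:
```python
from h import *
for n in ['top','scene']:
    p,d,i=snap(n);P=pts(d,i);h=cv2.cvtColor(p,cv2.COLOR_RGB2HSV);H,S,V=[h[...,k].astype(int) for k in range(3)]
    area=(P[...,0]>.25)&(P[...,0]<.72)&(P[...,1]>-.5)&(P[...,1]<.4)&(d>0)
    M={'orange':(H>8)&(H<18)&(S>170)&(P[...,2]<.085),'green':(H>45)&(H<75)&(S>120),'blue':(H>105)&(H<125)&(S>150),'black':(V<60)&(P[...,2]>.1)&(P[...,2]<.2),'red':((H<6)|(H>174))&(S>150)}
    for k,m in M.items():
        m=(m&area).astype(np.uint8);c,l,s,_=cv2.connectedComponentsWithStats(m)
        for j in range(1,c):
            if s[j,4]>12:
                q=P[l==j];print(n,k,s[j].tolist(),'med',np.round(np.median(q,0),3),'lo',np.round(np.percentile(q,2,0),3),'hi',np.round(np.percentile(q,98,0),3))
    if n=='top':
        for u,v in [(205,205),(143,190),(143,222),(149,207),(236,204),(197,234),(262,166),(320,166),(262,248),(320,248),(341,170),(383,206),(338,222),(382,258)]:print(u,v,np.round(P[v,u],3),p[v,u])
    if n=='top':
        c=cv2.resize(p[140:310,125:400],None,fx=2.9,fy=2.9,interpolation=cv2.INTER_CUBIC);cv2.imwrite('pics/c.png',c[...,::-1])
i=cams.camera_info('wrist');print(i);show()
```

```text
top orange [163, 163, 44, 54, 1015] med [0.565 0.238 0.077] lo [0.501 0.177 0.072] hi [0.645 0.299 0.082]
top orange [200, 162, 13, 12, 82] med [0.655 0.165 0.077] lo [0.634 0.152 0.073] hi [0.664 0.187 0.082]
top blue [336, 220, 47, 40, 1680] med [ 0.423 -0.329  0.005] lo [ 0.365 -0.393 -0.001] hi [ 0.484 -0.255  0.047]
top black [158, 157, 61, 85, 181] med [0.595 0.283 0.109] lo [0.422 0.14  0.1  ] hi [0.673 0.309 0.118]
top black [244, 167, 15, 1, 15] med [0.643 0.027 0.113] lo [0.643 0.006 0.109] hi [0.644 0.047 0.116]
top black [141, 187, 6, 39, 136] med [0.523 0.349 0.134] lo [0.462 0.343 0.125] hi [0.574 0.356 0.139]
top black [196, 195, 19, 19, 196] med [0.521 0.155 0.157] lo [0.5   0.138 0.111] hi [0.545 0.179 0.163]
top red [335, 278, 13, 6, 47] med [ 0.292 -0.266  0.016] lo [ 0.285 -0.286  0.012] hi [ 0.299 -0.247  0.02 ]
205 205 [0.522 0.159 0.156] [37 38 40]
143 190 [ 0.432 -0.029  1.322] [20 24 22]
143 222 [0.47  0.346 0.135] [16 19 17]
149 207 [ 0.525  0.37  -0.002] [151 153 151]
236 204 [0.532 0.074 0.076] [168 183 173]
197 234 [0.437 0.194 0.076] [179 184 186]
262 16
[... 482 characters left out ...]
, 33, 922] med [ 0.442 -0.323  0.002] lo [ 0.366 -0.393 -0.001] hi [ 0.484 -0.264  0.043]
scene black [234, 174, 17, 8, 73] med [0.519 0.152 0.143] lo [0.5   0.137 0.131] hi [0.537 0.171 0.154]
{'fx': 331.8170138106377, 'fy': 331.8170138106377, 'cx': 279.18491945648, 'cy': 215.29649405230026, 'extrinsics': array([[ 0.36351239,  0.88298846,  0.29696822,  0.15135339],
       [ 0.93158755, -0.34391852, -0.11774841,  0.61235404],
       [-0.00183762,  0.3194549 , -0.9475997 ,  0.37283985],
       [ 0.        ,  0.        ,  0.        ,  1.        ]])}
t 0.2 tcp [0.2268 0.5818 0.2306] x [-0.932  0.363  0.   ] y [ 0.363  0.932 -0.001] gap 0.08556113284318828 j [ 1.1   0.28 -0.03  1.27  0.    1.47]
```

View pics/c.png

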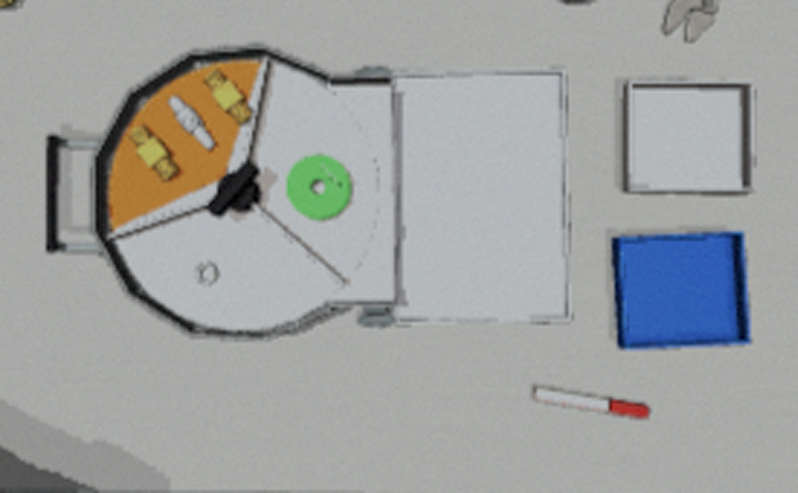

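Orange needs about −140° (clockwise). The coupling and both adaptors lie flat in it, and the spool is in white_mid_b. I'll move above the hub first.

{"name": "jog_arm", "arguments": {"plan": [[0,-0.05,-0.034,-0.03,-10],[0,-0.1,-0.068,-0.05,-20],[0,-0.15,-0.102,-0.05,-30],[0,-0.2,-0.136,-0.05,-40],[0,-0.25,-0.17,-0.05,-50],[0,-0.3,-0.204,-0.05,-60],[0,-0.35,-0.238,-0.05,-70],[0,-0.4,-0.268,-0.05,-80]]}}

```text
time: 1.2
tool_pos: [0.4894, 0.2045, 0.2813]
orientation: [0.0, -0.476, 0.879, 0.0]
ft_force: [0.7, 0.6, 0.4]
finger_gap: 0.0856
finger_force: 0.0
```

```bash
cat >> h.py <<'E'
def to(x,y,z,ang=None):
    "print shift in tool axes to world x,y,z and yaw to bring tool y to world angle ang (deg)"
    o,p,r=tool();M=r.as_matrix();s=M.T@(np.array([x,y,z])-p)
    a=np.degrees(np.arctan2(M[1,1],M[0,1]));t=f'shift {np.round(s,4)} toolyang {a:.1f} j6 {o["joints"][5]:.2f}'
    if ang is not None:
        w=(a-ang+180)%360-180; t+=f' yaw {w:.1f}'
    print(t)
E
python3 -c "
from h import *
show();to(.522,.158,.28,-139)"
```

```text
t 1.2 tcp [0.4894 0.2045 0.2813] x [-0.547 -0.837 -0.   ] y [-0.837  0.547  0.   ] gap 0.08556643161966204 j [ 0.27  0.09 -0.15  1.33  0.   -0.72]
shift [ 0.0211 -0.0527  0.0013] toolyang 146.9 j6 -0.72 yaw -74.1
```

{"name": "jog_arm", "arguments": {"plan": [[0,0.01,-0.02,0,-10],[0,0.021,-0.04,0,-20],[0,0.021,-0.053,0,-30],[0,0.021,-0.053,0,-40],[0,0.021,-0.053,0,-50],[0,0.021,-0.053,0,-60],[0,0.021,-0.053,0,-70],[0,0.021,-0.053,0,-74]]}}

```text
time: 2.2
tool_pos: [0.5213, 0.1593, 0.2811]
orientation: [0.0, 0.909, -0.417, -0.0]
ft_force: [-0.0, 0.5, -1.1]
finger_gap: 0.0852
finger_force: 0.0
```

```bash
python3 -c "
from h import *
show();p,d,i=snap('wrist','d.png');P=pts(d,i)
m=((p.max(2)<70)&(P[...,2]>.145)&(P[...,2]<.175)&(d>0)).astype(np.uint8)
c,l,s,ce=cv2.connectedComponentsWithStats(m)
for j in range(1,c):
  if s[j,4]>100:
    uv=np.argwhere(l==j)[:,::-1];q=np.array([ray(u,v,i,.159) for u,v in uv]);(cx,cy),wh,a=cv2.minAreaRect(q[:,:2].astype(np.float32)*1000)
    print(s[j],np.median(P[l==j],0),cx,cy,wh,a)
"
```

```text
t 2.2 tcp [0.5213 0.1593 0.2811] x [ 0.652 -0.758 -0.   ] y [-0.758 -0.652  0.   ] gap 0.08518779389315448 j [ 0.18  0.11 -0.12  1.34 -0.   -2.1 ]
[ 262  165   29   76 1409] [0.52683297 0.15731755 0.15822628] 525.5180053710938 158.4559783935547 (15.973681449890137, 65.50762939453125) 49.89058303833008
```

View pics/d.png

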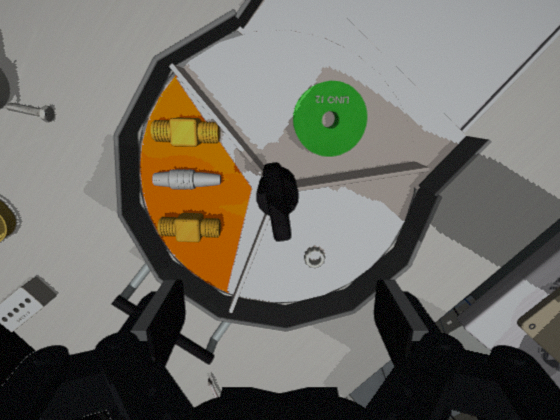

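The wrist picture shows the knob centred at about (277,200), the orange fittings at (185,130), (187,180) and (190,228), the spool at (330,118), the nut at (315,257) and the bar from (118,300) to (210,357).

```bash
python3 -c "
from h import *
i=cams.camera_info('wrist');c=np.array([.5255,.1585])
for n,u,v,z in [('d1',173,67,.112),('d2',233,310,.112),('d3',425,165,.112),('b1',118,300,.134),('b2',210,357,.134),('w1',240,15,.116),('w2',487,140,.116)]:
  q=ray(u,v,i,z)[:2];e=q-c;print(n,np.round(q,4),'ang',np.degrees(np.arctan2(e[1],e[0])),np.hypot(*e))
to(.5255,.1585,.136,-130.1)"
```

```text
d1 [0.6645 0.1344] ang -9.82951763395328 0.14105406532226242
d2 [0.4743 0.2927] ang 110.87599624917738 0.14360179086490502
d3 [0.4359 0.0493] ang -129.35505149157134 0.14123744853085934
b1 [0.5764 0.3451] ang 74.73031860842383 0.19343800101381936
b2 [0.4638 0.3413] ang 108.65890429224633 0.1929855480409864
w1 [0.6444 0.0665] ang -37.72458373400286 0.15034078443473559
w2 [ 0.4124 -0.002 ] ang -125.17749324533668 0.19639278875978308
shift [ 0.0034 -0.0028  0.1451] toolyang -139.2 j6 -2.10 yaw -9.1
```

{"name": "jog_arm", "arguments": {"plan": [[0,0.0034,-0.0028,0.02,-9],[0,0.0034,-0.0028,0.06,-9],[0,0.0034,-0.0028,0.1,-9],[0,0.0034,-0.0028,0.142,-9],[0.9,0.0034,-0.0028,0.142,-9],[1,0.0034,-0.0028,0.142,-9],[1,0.0034,-0.0028,0.142,-9],[1,0.0034,-0.0028,0.142,-9]], "newtons": 60}}

```text
time: 3.25
tool_pos: [0.5262, 0.1575, 0.1417]
orientation: [0.001, 0.938, -0.346, 0.001]
ft_force: [-1.4, -1.1, -2.5]
finger_gap: 0.0146
finger_force: 58.8
```

```bash
python3 -c "
from h import *
show();o=manip.get_obs();print(o['finger_force'],o['ft_force'],o['torque']);to(.5255,.1585,.139,91.8)"
```

```text
t 3.25 tcp [0.5262 0.1575 0.1417] x [ 0.761 -0.649  0.003] y [-0.649 -0.761  0.002] gap 0.014619368841349617 j [ 0.17  0.21 -0.31  1.05 -0.   -2.26]
58.75957667827606 [-1.43923144 -1.08144906 -2.48357717] [-0.5038933   0.74955737  0.09667422]
shift [-0.0012 -0.0003  0.0026] toolyang -130.5 j6 -2.26 yaw 137.7
```

{"name": "jog_arm", "arguments": {"plan": [[1,0,0,0,5],[1,0,0,0,15],[1,0,0,0,25],[1,0,0,0,35],[1,0,0,0,45],[1,0,0,0,55],[1,0,0,0,65],[1,0,0,0,75]]}}

```text
time: 4.25
tool_pos: [0.5216, 0.1564, 0.1415]
orientation: [-0.004, -0.531, 0.847, -0.0]
ft_force: [-15.4, -5.7, 18.0]
finger_gap: 0.0143
finger_force: 61.8
```

{"name": "jog_arm", "arguments": {"plan": [[1,0,0,0,10],[1,0,0,0,20],[1,0,0,0,30],[1,0,0,0,40],[1,0,0,0,50],[1,0,0,0,59],[1,0,0,0,62.5],[1,0,0,0,62.5]]}}

```text
time: 5.25
tool_pos: [0.5194, 0.1598, 0.1415]
orientation: [-0.006, -0.018, 1.0, 0.002]
ft_force: [-19.5, 1.6, 19.4]
finger_gap: 0.0142
finger_force: 62.1
```

```bash
python3 -c "
from h import *
show();o=manip.get_obs();print(o['finger_force'],o['ft_force'],o['torque']);to(.5195,.3484,.28,91.8)"
```

```text
t 5.25 tcp [0.5194 0.1598 0.1415] x [-0.999 -0.036  0.011] y [-0.036  0.999  0.003] gap 0.014202585267594854 j [ 0.18  0.2  -0.32  1.06  0.    0.14]
62.14249849319458 [-19.50398714   1.5813138   19.44420435] [ 0.4294399   3.64908354 -0.11080162]
shift [-0.0054  0.1889 -0.1379] toolyang 92.1 j6 0.14 yaw 0.3
```

{"name": "jog_arm", "arguments": {"plan": [[0,0,0,0,0],[0,0,0,0,0],[0,0,0,0,0],[0,0,0,-0.04,0],[0,0,0.04,-0.09,0],[0,0,0.08,-0.12,0],[0,0,0.12,-0.12,0],[0,0,0.12,-0.12,0]]}}

```text
time: 6.25
tool_pos: [0.522, 0.2807, 0.2597]
orientation: [0.001, -0.019, 1.0, 0.0]
ft_force: [-0.3, -0.1, -1.8]
finger_gap: 0.0853
finger_force: 0.0
```

```bash
python3 -c "
from h import *
show();p,d,i=snap('wrist','e.png');P=pts(d,i)
m=((p.max(2)<70)&(P[...,2]>.145)&(P[...,2]<.175)&(d>0)).astype(np.uint8)
c,l,s,ce=cv2.connectedComponentsWithStats(m)
for j in range(1,c):
  if s[j,4]>100:
    uv=np.argwhere(l==j)[:,::-1];q=np.array([ray(u,v,i,.159) for u,v in uv]);(cx,cy),wh,a=cv2.minAreaRect(q[:,:2].astype(np.float32)*1000)
    print(s[j],np.median(P[l==j],0),cx,cy,wh,a)
m=((p.max(2)<70)&(P[...,2]>.121)&(P[...,2]<.14)&(d>0)&(P[...,1]>.32)).astype(np.uint8)
q=P[m>0];print(len(q),np.median(q,0),q.min(0),q.max(0))
"
```

```text
t 6.25 tcp [0.522  0.2807 0.2597] x [-0.999 -0.039 -0.001] y [-0.039  0.999  0.001] gap 0.08527216866416308 j [ 0.38  0.2  -0.06  1.31  0.    0.35]
[ 109  166   36   83 2069] [0.52043077 0.16412561 0.15800495] 521.9674682617188 164.7257080078125 (65.9586410522461, 20.39558982849121) 1.938744306564331
1875 [0.5122198  0.34868824 0.13259543] [0.45822193 0.34297016 0.12116324] [0.71990263 0.59171304 0.13543798]
```

View pics/e.png

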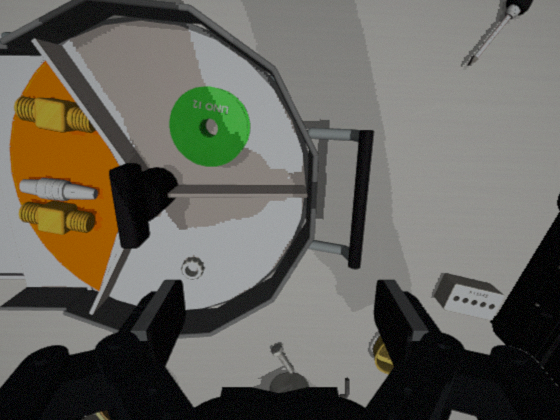

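The wheel has orange at the spout (fittings at (50,115), (60,190), (57,217)), and the bar is at column 360. I'll pre-close part way above it so the fingers clear the wall.

{"name": "jog_arm", "arguments": {"plan": [[0.68,0.005,0.034,0.02,0],[0.68,0.003,0.068,0.05,0],[0.68,0.003,0.068,0.09,0],[0.68,0.003,0.068,0.1,0],[0.68,0.003,0.068,0.1,0],[0.68,0.003,0.068,0.1,0],[0.68,0.003,0.068,0.1,0],[0.68,0.003,0.068,0.1,0]]}}

```text
time: 7.3
tool_pos: [0.5168, 0.3465, 0.1605]
orientation: [0.001, -0.018, 1.0, 0.0]
ft_force: [-0.9, -0.6, -0.0]
finger_gap: 0.0276
finger_force: 0.0
```

```bash
python3 -c "
from h import *
show();to(.516,.3487,.112,91.8);i=cams.camera_info('top')
p,d,i=snap('wrist','f.png');P=pts(d,i)
m=((p.max(2)<70)&(P[...,2]>.121)&(P[...,2]<.14)&(d>0)&(P[...,1]>.32)&(P[...,1]<.37)).astype(np.uint8)
q=P[m>0];print(len(q));print(np.median(q,0),q.min(0),q.max(0),np.polyfit(q[:,0],q[:,1],1))"
```

```text
t 7.3 tcp [0.5168 0.3465 0.1605] x [-0.999 -0.035 -0.002] y [-0.035  0.999  0.001] gap 0.027565950407704494 j [ 0.49  0.31 -0.13  1.13 -0.    0.45]
shift [0.0008 0.0021 0.0485] toolyang 92.0 j6 0.45 yaw 0.2
3961
[0.50871114 0.3499577  0.13269226] [0.45810611 0.34320622 0.12496548] [0.57984295 0.35715778 0.13520013] [0.0228282  0.33829925]
```

{"name": "jog_arm", "arguments": {"plan": [[0.68,0,0.003,0.01,0],[0.68,0,0.003,0.025,0],[0.68,0,0.003,0.04,0],[0.68,0,0.003,0.048,0],[1,0,0.003,0.048,0],[1,0,0.003,0.048,0],[1,0,0.003,0.048,0],[1,0,0.003,0.048,0]], "newtons": 60}}

```text
time: 8.35
tool_pos: [0.5149, 0.3493, 0.1109]
orientation: [-0.001, -0.018, 1.0, 0.0]
ft_force: [-3.5, 2.1, -4.3]
finger_gap: 0.01
finger_force: 58.3
```

```bash
python3 -c "
from h import *
show()
R_=np.hypot(.330,.112);a0=np.arctan2(.112,.330)
for t in np.arange(.05,.83,.05):print(round(t,2),np.round([R_*np.cos(a0+t)-.330,-(R_*np.sin(a0+t)-.112)],4))
"
```

```text
t 8.35 tcp [0.5149 0.3493 0.1109] x [-0.999 -0.036  0.002] y [-0.036  0.999  0.   ] gap 0.009964588705593684 j [ 0.49  0.36 -0.18  1.03  0.    0.46]
0.05 [-0.006  -0.0164]
0.1 [-0.0128 -0.0324]
0.15 [-0.0204 -0.0481]
0.2 [-0.0288 -0.0633]
0.25 [-0.038  -0.0782]
0.3 [-0.0478 -0.0925]
0.35 [-0.0584 -0.1064]
0.4 [-0.0697 -0.1197]
0.45 [-0.0816 -0.1324]
0.5 [-0.0941 -0.1445]
0.55 [-0.1072 -0.156 ]
0.6 [-0.1209 -0.1668]
0.65 [-0.1351 -0.1769]
0.7 [-0.1498 -0.1863]
0.75 [-0.1649 -0.1949]
0.8 [-0.1804 -0.2028]
```

{"name": "jog_arm", "arguments": {"plan": [[1,0,-0.006,-0.0164,0],[1,0,-0.0128,-0.0324,0],[1,0,-0.0204,-0.0481,0],[1,0,-0.0288,-0.0633,0],[1,0,-0.038,-0.0782,0],[1,0,-0.0478,-0.0925,0],[1,0,-0.0584,-0.1064,0],[1,0,-0.0697,-0.1197,0]]}}

```text
time: 9.35
tool_pos: [0.5167, 0.2794, 0.2321]
orientation: [-0.001, -0.018, 1.0, 0.001]
ft_force: [-5.1, 3.1, -6.3]
finger_gap: 0.01
finger_force: 58.3
```

```bash
python3 -c "
from h import *
show();o=manip.get_obs();print(o['finger_force'],o['ft_force'])"
```

```text
t 9.35 tcp [0.5167 0.2794 0.2321] x [-0.999 -0.036  0.003] y [-0.036  0.999  0.001] gap 0.010002506796118239 j [ 0.38  0.21 -0.11  1.25  0.    0.35]
58.252124190330505 [-5.09234571  3.08683865 -6.29859594]
```

{"name": "jog_arm", "arguments": {"plan": [[1,0,-0.0059,-0.0064,0],[1,0,-0.0119,-0.0127,0],[1,0,-0.018,-0.0188,0],[1,0,-0.0244,-0.0248,0],[1,0,-0.0309,-0.0306,0],[1,0,-0.0375,-0.0363,0],[1,0,-0.0443,-0.0418,0],[1,0,-0.0512,-0.0471,0]]}}

```text
time: 10.35
tool_pos: [0.5181, 0.2287, 0.2795]
orientation: [-0.002, -0.018, 1.0, 0.001]
ft_force: [-7.8, 6.5, 1.1]
finger_gap: 0.0101
finger_force: 58.5
```

{"name": "jog_arm", "arguments": {"plan": [[1,0,-0.0071,-0.0051,0],[1,0,-0.0142,-0.0101,0],[1,0,-0.0215,-0.0149,0],[1,0,-0.0289,-0.0195,0],[1,0,-0.0289,-0.0195,0],[1,0,-0.0289,-0.0195,0],[1,0,-0.0289,-0.0195,0],[1,0,-0.0289,-0.0195,0]]}}

```text
time: 11.35
tool_pos: [0.5189, 0.1995, 0.2999]
orientation: [-0.001, -0.018, 1.0, 0.001]
ft_force: [-8.8, 3.0, 1.6]
finger_gap: 0.0101
finger_force: 58.6
```

```bash
python3 -c "
from h import *
show();p,d,i=snap('top');q,_,_=snap('scene')
c=cv2.resize(p[140:290,125:400],(550,300));e=cv2.resize(q[150:300,150:425],(550,300));cv2.imwrite('pics/g.png',np.vstack([c,e])[...,::-1])"
```

```text
t 11.35 tcp [0.5189 0.1995 0.2999] x [-0.999 -0.036  0.003] y [-0.036  0.999  0.001] gap 0.010106165758566757 j [ 0.25  0.13 -0.07  1.38  0.    0.21]
```

View pics/g.png

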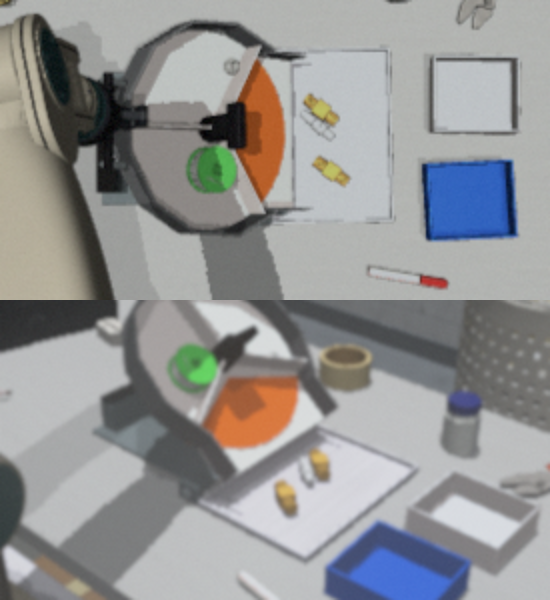

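All three fittings are out: adaptors at (322,108) and (331,170) in the crop, with the coupling beside the first at (318,125). Lowering now.

{"name": "jog_arm", "arguments": {"plan": [[1,0,0.0147,0.0094,0],[1,0,0.0289,0.0195,0],[1,0,0.0426,0.0303,0],[1,0,0.0557,0.0418,0],[1,0,0.0801,0.0666,0],[1,0,0.0914,0.0799,0],[1,0,0.1118,0.1081,0],[1,0,0.121,0.123,0]]}}

```text
time: 12.45
tool_pos: [0.5157, 0.3203, 0.1754]
orientation: [-0.001, -0.018, 1.0, -0.001]
ft_force: [-7.4, 0.6, 0.4]
finger_gap: 0.01
finger_force: 62.3
```

{"name": "jog_arm", "arguments": {"plan": [[1,0,0.0084,0.0152,0],[1,0,0.016,0.0309,0],[1,0,0.0228,0.0469,0],[1,0,0.0288,0.0623,0],[1,0,0.0288,0.0633,0],[0.6,0,0.0288,0.0633,0],[0.6,0,0.0288,0.0633,0],[0.6,0,0.0288,0.0633,0]]}}

```text
time: 13.45
tool_pos: [0.5175, 0.3492, 0.1128]
orientation: [0.002, -0.017, 1.0, 0.0]
ft_force: [-0.4, 0.9, 0.9]
finger_gap: 0.0343
finger_force: 0.0
```

```bash
python3 -c "
from h import *
show();o=manip.get_obs();print(o['ft_force']);to(.53,-.09,.30,91.8)"
```

```text
t 13.45 tcp [0.5175 0.3492 0.1128] x [-0.999 -0.035 -0.003] y [-0.035  0.999  0.   ] gap 0.03433065502887955 j [ 0.49  0.36 -0.18  1.03 -0.    0.46]
[-0.38915146  0.909195    0.9441296 ]
shift [ 0.0023 -0.4393 -0.1873] toolyang 92.0 j6 0.46 yaw 0.2
```

{"name": "jog_arm", "arguments": {"plan": [[0.6,0,0,-0.05,0],[0.3,0,0,-0.11,0],[0,0,-0.03,-0.16,0],[0,0,-0.09,-0.187,0],[0,0,-0.15,-0.187,0],[0,0,-0.21,-0.187,0],[0,0,-0.27,-0.187,0],[0,0,-0.33,-0.187,0]]}}

```text
time: 14.45
tool_pos: [0.5279, 0.0172, 0.2992]
orientation: [0.001, -0.018, 1.0, -0.0]
ft_force: [0.7, -0.3, 0.3]
finger_gap: 0.0855
finger_force: 0.0
```

{"name": "jog_arm", "arguments": {"plan": [[0,0,-0.05,0,0],[0,0,-0.1,0,0],[0,0,-0.11,0,0],[0,0,-0.11,0,0],[0,0,-0.11,0,0],[0,0,-0.11,0,0],[0,0,-0.11,0,0],[0,0,-0.11,0,0]]}}

```text
time: 15.45
tool_pos: [0.5317, -0.0898, 0.2983]
orientation: [-0.0, -0.018, 1.0, -0.0]
ft_force: [0.3, -0.5, -0.2]
finger_gap: 0.0853
finger_force: 0.0
```

```bash
cat > fit.py <<'E'
from h import *
def bins():
    p,d,i=snap('top');P=pts(d,i);h=cv2.cvtColor(p,cv2.COLOR_RGB2HSV).astype(int)
    m=(h[...,0]>105)&(h[...,0]<125)&(h[...,1]>120)&(P[...,0]>.25)&(P[...,0]<.62)&(P[...,1]<-.1)&(P[...,1]>-.55)
    q=P[m];r=cv2.minAreaRect(q[:,:2].astype(np.float32));print('blue',r)
    # rims by height
    m=(P[...,2]>.03)&(P[...,2]<.055)&(P[...,0]>.3)&(P[...,0]<.75)&(P[...,1]<-.215)&(P[...,1]>-.55)
    c,l,s,_=cv2.connectedComponentsWithStats(m.astype(np.uint8))
    for j in range(1,c):
        if s[j,4]>20: print('rim',s[j,4],cv2.minAreaRect(P[l==j][:,:2].astype(np.float32)),np.median(P[l==j][:,2]))
def fit(f=None,lo=(.38,-.2),hi=(.68,.01)):
    show();p,d,i=snap('wrist',f);P=pts(d,i)
    m=(P[...,2]>.0125)&(P[...,2]<.04)&(P[...,0]>lo[0])&(P[...,0]<hi[0])&(P[...,1]>lo[1])&(P[...,1]<hi[1])&(d>0)
    h=cv2.cvtColor(p,cv2.COLOR_RGB2HSV).astype(int);br=(h[...,0]>10)&(h[...,0]<35)&(h[...,1]>90)
    for k,mm in [('brass',m&br),('grey',m&~br)]:
        mm=cv2.morphologyEx(mm.astype(np.uint8),cv2.MORPH_OPEN,np.ones((3,3)))
        c,l,s,_=cv2.connectedComponentsWithStats(mm)
        for j in range(1,c):
            if s[j,4]>200:
                q=P[l==j];(cx,cy),(w,hh),a=cv2.minAreaRect(q[:,:2].astype(np.float32)*1000)
                if w<hh:a+=90;w,hh=hh,w
                print(k,s[j].tolist(),'c %.1f %.1f'%(cx,cy),'LxW %.0f %.0f axis %.1f'%(w,hh,a),'ztop %.4f'%np.percentile(q[:,2],97))
E
python3 -c "
from fit import *
fit('i.png');bins()"
```

```text
t 15.45 tcp [ 0.5317 -0.0898  0.2983] x [-0.999 -0.036  0.   ] y [-0.036  0.999 -0.   ] gap 0.08534368664108126 j [-0.29  0.1  -0.11  1.37 -0.   -0.32]
brass [249, 99, 49, 43, 935] c 470.4 -99.3 LxW 63 25 axis 55.4 ztop 0.0309
brass [262, 181, 44, 38, 807] c 570.8 -81.8 LxW 63 25 axis 52.1 ztop 0.0308
grey [269, 162, 42, 39, 635] c 547.5 -75.1 LxW 68 21 axis 50.3 ztop 0.0245
blue ((0.42520782351493835, -0.32376572489738464), (0.12464238703250885, 0.13985900580883026), 3.140554904937744)
rim 56 ((0.6854996085166931, -0.5132692456245422), (0.030055919662117958, 0.03644527494907379), 0.7938963174819946) 0.031709923103335536
rim 308 ((0.5950891375541687, -0.3331379294395447), (0.14039723575115204, 0.12486476451158524), 89.89501190185547) 0.04200745891074187
rim 293 ((0.42317479848861694, -0.32470202445983887), (0.12506327033042908, 0.14102192223072052), 3.2182388305664062) 0.044272927948137086
```

View pics/i.png

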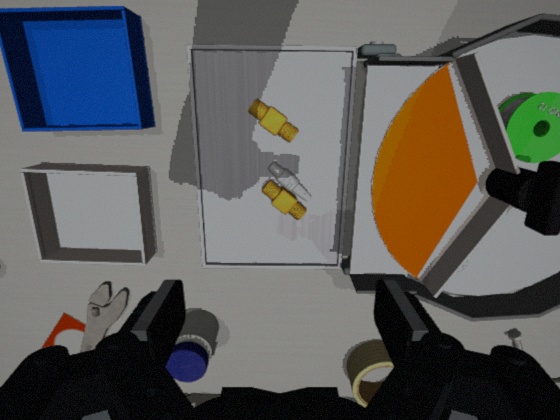

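```bash
python3 -c "
from h import *
to(.4695,-.0993,.009,145.4)
p,d,i=snap('top');P=pts(d,i);h=cv2.cvtColor(p,cv2.COLOR_RGB2HSV).astype(int)
m=(h[...,0]>10)&(h[...,0]<35)&(h[...,1]>90)&(P[...,2]>.01)&(P[...,2]<.05)&(P[...,0]>.38)&(P[...,0]<.68)&(P[...,1]<0)&(P[...,1]>-.21)
c,l,s,_=cv2.connectedComponentsWithStats(m.astype(np.uint8))
for j in range(1,c):print(s[j,4],P[l==j].mean(0))
"
```

```text
shift [ 0.0625 -0.0069  0.2894] toolyang 92.1 j6 -0.32 yaw -53.3
```

{"name": "jog_arm", "arguments": {"plan": [[0.2,0.03,-0.003,0.03,-10],[0.35,0.0625,-0.007,0.08,-20],[0.35,0.0625,-0.007,0.13,-30],[0.35,0.0625,-0.007,0.18,-40],[0.35,0.0625,-0.007,0.21,-50],[0.35,0.0625,-0.007,0.21,-53.3],[0.35,0.0625,-0.007,0.21,-53.3],[0.35,0.0625,-0.007,0.21,-53.3]]}}

```text
time: 16.6
tool_pos: [0.4701, -0.0999, 0.0889]
orientation: [0.0, -0.464, 0.886, -0.001]
ft_force: [-0.2, -0.8, 0.2]
finger_gap: 0.0555
finger_force: 0.0
```

```bash
python3 -c "
from fit import *
fit('k.png');to(.4695,-.0993,.009,145.4)
"
```

```text
t 16.6 tcp [ 0.4701 -0.0999  0.0889] x [-0.569 -0.822 -0.   ] y [-0.822  0.569 -0.001] gap 0.0555395978621681 j [-0.34  0.15 -0.51  0.91 -0.   -1.31]
brass [261, 182, 39, 94, 3012] c 470.5 -99.7 LxW 64 25 axis 56.2 ztop 0.0306
brass [163, 277, 33, 41, 498] c 561.7 -104.1 LxW 32 14 axis 16.1 ztop 0.0294
grey [208, 264, 22, 82, 658] c 543.7 -73.4 LxW 69 15 axis 54.8 ztop 0.0222
grey [441, 267, 32, 31, 595] c 387.7 2.8 LxW 15 14 axis 0.5 ztop 0.0322
grey [432, 285, 24, 24, 288] c 402.4 5.9 LxW 8 5 axis 6.7 ztop 0.0390
shift [-0.     0.001  0.08 ] toolyang 145.3 j6 -1.31 yaw -0.1
```

{"name": "jog_arm", "arguments": {"plan": [[0.35,0,0,0.04,0],[0.35,0,0,0.07,0],[0.35,0,0,0.08,0],[1,0,0,0.08,0],[1,0,0,0.08,0],[1,0,0,0.08,0],[1,0,0,0.06,0],[1,0,0,0.01,0]], "newtons": 50}}

```text
time: 17.65
tool_pos: [0.4671, -0.0988, 0.0774]
orientation: [-0.002, -0.464, 0.886, 0.002]
ft_force: [-0.2, 0.6, -0.6]
finger_gap: 0.0245
finger_force: 49.4
```

```bash
python3 -c "
from fit import *
show();bins();to(.424,-.300,.10,93.2);to(.424,-.300,.012,93.2)
"
```

```text
t 17.65 tcp [ 0.4671 -0.0988  0.0774] x [-0.569 -0.822  0.001] y [-0.822  0.569  0.005] gap 0.02446476026534219 j [-0.34  0.16 -0.53  0.89 -0.   -1.31]
blue ((0.42519262433052063, -0.32360243797302246), (0.12427744269371033, 0.1403656303882599), 3.128270149230957)
rim 43 ((0.6838006973266602, -0.5115129947662354), (0.025980619713664055, 0.03312578424811363), 89.93892669677734) 0.03232678154501989
rim 301 ((0.5949832201004028, -0.33265817165374756), (0.13965097069740295, 0.12417400628328323), 89.98534393310547) 0.042547662119334584
rim 291 ((0.42312273383140564, -0.3248295485973358), (0.1249183937907219, 0.14133119583129883), 3.1633076667785645) 0.0435982282204197
shift [ 0.1917 -0.0732 -0.0147] toolyang 145.3 j6 -1.31 yaw 52.1
shift [ 0.1919 -0.0725  0.0733] toolyang 145.3 j6 -1.31 yaw 52.1
```

{"name": "jog_arm", "arguments": {"plan": [[1,0.04,-0.015,-0.015,10],[1,0.09,-0.034,-0.015,20],[1,0.14,-0.053,-0.015,30],[1,0.18,-0.069,-0.015,40],[1,0.192,-0.073,-0.01,50],[1,0.192,-0.073,0.02,52],[1,0.192,-0.073,0.05,52],[1,0.192,-0.073,0.06,52]]}}

```text
time: 18.7
tool_pos: [0.4192, -0.2981, 0.017]
orientation: [-0.001, -0.029, 1.0, 0.001]
ft_force: [0.4, -0.1, -1.1]
finger_gap: 0.0248
finger_force: 49.4
```

```bash
python3 -c "
from fit import *
show();bins();to(.424,-.300,.012,93.2)
"
```

```text
t 18.7 tcp [ 0.4192 -0.2981  0.017 ] x [-0.998 -0.058  0.002] y [-0.058  0.998  0.002] gap 0.02483675848484607 j [-0.74  0.3  -0.51  0.77  0.   -0.8 ]
blue ((0.424824059009552, -0.31465286016464233), (0.12212716788053513, 0.14761970937252045), 4.356200695037842)
rim 51 ((0.6864659786224365, -0.5173060297966003), (0.037780966609716415, 0.02607796899974346), 15.571185111999512) 0.03168164469739221
rim 307 ((0.5948948860168457, -0.3326978087425232), (0.1395474225282669, 0.12483111023902893), 89.99022674560547) 0.042054660795949994
rim 85 ((0.47974997758865356, -0.3104460537433624), (0.04896201938390732, 0.14504335820674896), 24.59490203857422) 0.0453367362472028
rim 47 ((0.3709447681903839, -0.2665775418281555), (0.05495830252766609, 0.029486779123544693), 45.5029182434082) 0.04508344171337897
shift [-0.0047 -0.0023  0.0046] toolyang 93.3 j6 -0.80 yaw 0.1
```

{"name": "jog_arm", "arguments": {"plan": [[1,-0.003,0,0.004,0],[0.58,-0.003,0,0.004,0],[0.58,-0.003,0,0.004,0],[0.58,-0.003,0,-0.01,0],[0.58,-0.003,0,-0.06,0],[0.4,-0.05,0.05,-0.1,0],[0.2,-0.09,0.09,-0.15,-10],[0,-0.12,0.13,-0.19,-20]]}}

```text
time: 19.75
tool_pos: [0.5194, -0.181, 0.1917]
orientation: [0.001, -0.205, 0.979, -0.001]
ft_force: [1.0, -0.7, -0.3]
finger_gap: 0.084
finger_force: 0.0
```

```bash
python3 -c "
from fit import *
fit('l.png');bins();to(.571,-.082,.09,142)
"
```

```text
t 19.75 tcp [ 0.5194 -0.181   0.1917] x [-0.916 -0.401 -0.002] y [-0.401  0.916 -0.002] gap 0.08398671858710882 j [-0.45  0.17 -0.25  1.15 -0.   -0.87]
brass [325, 242, 40, 56, 1222] c 571.0 -82.4 LxW 64 25 axis 51.3 ztop 0.0306
grey [506, 137, 28, 17, 383] c 387.9 2.9 LxW 16 14 axis 179.9 ztop 0.0323
grey [344, 223, 33, 57, 924] c 547.2 -75.0 LxW 69 20 axis 52.3 ztop 0.0243
blue ((0.43704932928085327, -0.25371599197387695), (0.3003668785095215, 0.1352774053812027), 82.45875549316406)
rim 47 ((0.6858603358268738, -0.5151788592338562), (0.03397612273693085, 0.0308065228164196), 37.860595703125) 0.03165401304311377
rim 151 ((0.5948691368103027, -0.3572535812854767), (0.1246829479932785, 0.09285510331392288), 0.553877592086792) 0.04178925580530657
rim 155 ((0.4250852167606354, -0.349606990814209), (0.1250758022069931, 0.09505271166563034), 0.4376250207424164) 0.04358867186876836
shift [-0.0815  0.0721  0.106 ] toolyang 113.7 j6 -0.86 yaw -28.3
```

View pics/l.png

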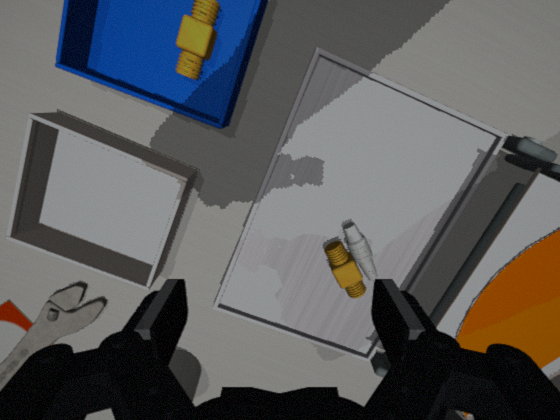

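The first adaptor lies in the blue bin. The second adaptor (343,268) touches the coupling (358,250), so I'll grip it lengthwise and drag it clear.

```bash
python3 -c "
from fit import *
to(.5749,-.0855,.09,51.3)"
```

```text
shift [-0.0837  0.0674  0.106 ] toolyang 113.7 j6 -0.86 yaw 62.4
```

{"name": "jog_arm", "arguments": {"plan": [[0,-0.03,0.024,0.02,10],[0,-0.06,0.05,0.05,20],[0,-0.083,0.067,0.08,30],[0,-0.0837,0.0674,0.1,40],[0,-0.0837,0.0674,0.1,50],[0,-0.0837,0.0674,0.1,60],[0,-0.0837,0.0674,0.1,62.4],[0,-0.0837,0.0674,0.1,62.4]]}}

```text
time: 20.85
tool_pos: [0.5681, -0.0872, 0.0891]
orientation: [0.0, 0.335, 0.942, -0.0]
ft_force: [-0.2, 0.4, -0.4]
finger_gap: 0.0852
finger_force: 0.0
```

```bash
python3 -c "
from fit import *
fit('m.png');to(.5749,-.0855,.006,51.3)"
```

```text
t 20.85 tcp [ 0.5681 -0.0872  0.0891] x [-0.776  0.631 -0.   ] y [ 0.631  0.776 -0.   ] gap 0.08515591062390411 j [-0.26  0.3  -0.31  0.96 -0.    0.42]
brass [239, 208, 96, 42, 3090] c 570.5 -81.7 LxW 63 25 axis 51.2 ztop 0.0306
grey [221, 179, 103, 31, 2405] c 547.3 -75.1 LxW 68 21 axis 51.0 ztop 0.0242
grey [461, 242, 27, 23, 310] c 666.3 6.8 LxW 13 6 axis 177.5 ztop 0.0321
shift [-0.0041  0.0055  0.0831] toolyang 50.9 j6 0.42 yaw -0.4
```

{"name": "jog_arm", "arguments": {"plan": [[0,-0.004,0.0055,0.04,-0.4],[0,-0.004,0.0055,0.07,-0.4],[0,-0.004,0.0055,0.083,-0.4],[0.5,-0.004,0.0055,0.083,-0.4],[0.5,-0.004,0.0055,0.083,-0.4],[0.5,-0.004,0.0055,0.083,-0.4],[0.5,-0.015,0.0055,0.083,-0.4],[0.5,-0.035,0.0055,0.083,-0.4]], "newtons": 25}}

```text
time: 21.9
tool_pos: [0.5997, -0.1048, 0.0064]
orientation: [0.0, 0.331, 0.944, 0.0]
ft_force: [-0.7, -0.7, -0.3]
finger_gap: 0.0628
finger_force: 28.3
```

{"name": "jog_arm", "arguments": {"plan": [[0.5,-0.015,0,0,0],[0.5,-0.015,0,0,0],[0,-0.015,0,0,0],[0,-0.015,0,0,0],[0,-0.015,0,-0.03,0],[0,-0.015,0,-0.08,0],[0,-0.015,0,-0.12,0],[0,-0.015,0,-0.12,0]]}}

```text
time: 22.9
tool_pos: [0.6136, -0.1144, 0.1303]
orientation: [0.004, 0.331, 0.944, 0.0]
ft_force: [0.5, -0.4, 0.3]
finger_gap: 0.0854
finger_force: 0.0
```

```bash
python3 -c "
from fit import *
fit('n.png')"
```

```text
t 22.9 tcp [ 0.6136 -0.1144  0.1303] x [-0.781  0.624 -0.008] y [0.624 0.781 0.003] gap 0.08539370546429202 j [-0.29  0.34 -0.17  1.06  0.    0.39]
brass [237, 186, 82, 36, 2255] c 608.6 -110.6 LxW 64 25 axis 52.0 ztop 0.0306
grey [216, 95, 94, 30, 2092] c 547.4 -75.0 LxW 68 20 axis 50.9 ztop 0.0243
grey [437, 159, 21, 18, 253] c 666.8 6.9 LxW 11 6 axis 0.6 ztop 0.0323
```

```bash
python3 -c "
from fit import *
to(.6086,-.1106,.09,142)"
```

```text
shift [0.0048 0.0005 0.0378] toolyang 51.4 j6 0.39 yaw -90.6
```

{"name": "jog_arm", "arguments": {"plan": [[0.35,0.003,0,0.01,-10],[0.35,0.006,0,0.02,-20],[0.35,0.006,0,0.03,-30],[0.35,0.006,0,0.04,-40],[0.35,0.006,0,0.04,-50],[0.35,0.006,0,0.04,-60],[0.35,0.006,0,0.04,-70],[0.35,0.006,0,0.04,-80]]}}

```text
time: 23.95
tool_pos: [0.6041, -0.1094, 0.0835]
orientation: [-0.002, -0.356, 0.935, 0.001]
ft_force: [0.4, -0.4, 0.5]
finger_gap: 0.0555
finger_force: 0.0
```

```bash
python3 -c "
from fit import *
fit();to(.6086,-.1106,.009,142)"
```

```text
t 23.95 tcp [ 0.6041 -0.1094  0.0835] x [-0.747 -0.665  0.002] y [-0.665  0.747  0.004] gap 0.05551548427570656 j [-0.28  0.37 -0.23  0.98  0.   -1.01]
brass [249, 187, 46, 95, 3147] c 609.0 -111.1 LxW 64 26 axis 51.1 ztop 0.0305
grey [358, 150, 34, 101, 2508] c 547.3 -75.2 LxW 68 20 axis 50.8 ztop 0.0242
grey [331, 369, 16, 26, 289] c 666.3 6.4 LxW 12 6 axis 178.6 ztop 0.0314
shift [-0.0027 -0.0041  0.0746] toolyang 131.9 j6 -1.02 yaw -10.1
```

{"name": "jog_arm", "arguments": {"plan": [[0.35,-0.0025,-0.0045,0.02,-9.5],[0.35,-0.0025,-0.0045,0.06,-9.5],[0.35,-0.0025,-0.0045,0.074,-9.5],[1,-0.0025,-0.0045,0.074,-9.5],[1,-0.0025,-0.0045,0.074,-9.5],[1,-0.0025,-0.0045,0.074,-9.5],[1,-0.0025,-0.0045,0.04,-9.5],[1,-0.0025,-0.0045,-0.015,-9.5]], "newtons": 50}}

```text
time: 25.0
tool_pos: [0.6093, -0.1114, 0.1004]
orientation: [-0.001, -0.429, 0.903, 0.001]
ft_force: [0.6, 0.3, -0.3]
finger_gap: 0.0248
finger_force: 52.3
```

```bash
python3 -c "
from fit import *
show();bins();to(.424,-.349,.10,93.2)
"
```

```text
t 25.0 tcp [ 0.6093 -0.1114  0.1004] x [-0.632 -0.775  0.002] y [-0.775  0.632  0.004] gap 0.024844622854074492 j [-0.29  0.36 -0.2   1.01 -0.   -1.17]
blue ((0.4248151183128357, -0.3235779404640198), (0.12449323385953903, 0.14024506509304047), 3.569765567779541)
rim 38 ((0.6846761703491211, -0.5075840950012207), (0.028743747621774673, 0.02798851765692234), 61.227577209472656) 0.03135200479909139
rim 298 ((0.5950150489807129, -0.3325619101524353), (0.13978679478168488, 0.12459126114845276), 89.85728454589844) 0.042641104064808255
rim 286 ((0.42326539754867554, -0.324795663356781), (0.12501391768455505, 0.14088420569896698), 3.0596418380737305) 0.04431702322818831
rim 23 ((0.42327001690864563, -0.2947009205818176), (0.019850166514515877, 0.021537773311138153), 37.964637756347656) 0.032145339357920966
shift [ 0.3039 -0.0004  0.0091] toolyang 140.8 j6 -1.17 yaw 47.6
```

{"name": "jog_arm", "arguments": {"plan": [[1,0.04,0,0,10],[1,0.09,0,0,20],[1,0.14,0,0,30],[1,0.19,0,0,40],[1,0.24,0,0,47.6],[1,0.285,0,0,47.6],[1,0.304,0,0,47.6],[1,0.304,0,0.02,47.6]]}}

```text
time: 26.05
tool_pos: [0.4202, -0.3504, 0.083]
orientation: [0.002, -0.027, 1.0, -0.002]
ft_force: [-0.3, 0.2, -1.6]
finger_gap: 0.0246
finger_force: 52.3
```

```bash
python3 -c "
from fit import *
show();bins();to(.424,-.349,.013,93.2)
"
```

```text
t 26.05 tcp [ 0.4202 -0.3504  0.083 ] x [-0.999 -0.054 -0.004] y [-0.054  0.999 -0.004] gap 0.02456772040769397 j [-0.81  0.26 -0.39  0.92  0.   -0.87]
blue ((0.4250478446483612, -0.32330650091171265), (0.12512482702732086, 0.1387484222650528), 2.7972395420074463)
rim 42 ((0.6865590214729309, -0.5139743685722351), (0.03404723107814789, 0.032461222261190414), 5.221975326538086) 0.031442123592358096
rim 303 ((0.5950028300285339, -0.3327109217643738), (0.12410122156143188, 0.13978254795074463), 0.1263287514448166) 0.04251358142450301
rim 230 ((0.42321285605430603, -0.3240458071231842), (0.12499149143695831, 0.13988514244556427), 3.3035378456115723) 0.04448161821493535
rim 22 ((0.4156847596168518, -0.29985395073890686), (0.013239446096122265, 0.024322278797626495), 19.156604766845703) 0.03152055301171153
shift [-0.0055 -0.0018  0.0663] toolyang 93.2 j6 -0.87 yaw -0.0
```

{"name": "jog_arm", "arguments": {"plan": [[1,-0.004,0,0.03,0],[1,-0.004,0,0.06,0],[1,-0.004,0,0.069,0],[0.58,-0.004,0,0.069,0],[0.58,-0.004,0,0.069,0],[0.58,-0.004,0,0.05,0],[0.58,-0.004,0,0.0,0],[0.4,-0.02,0.03,-0.03,-5]]}}

```text
time: 27.1
tool_pos: [0.4388, -0.3189, 0.114]
orientation: [0.002, -0.072, 0.997, -0.002]
ft_force: [-0.0, 0.0, -0.4]
finger_gap: 0.051
finger_force: 0.0
```

```bash
python3 -c "
from fit import *
show();to(.5465,-.0752,.09,141)
"
```

```text
t 27.1 tcp [ 0.4388 -0.3189  0.114 ] x [-0.99  -0.143 -0.003] y [-0.143  0.99  -0.004] gap 0.050964504016486514 j [-0.75  0.22 -0.36  0.98 -0.   -0.89]
shift [-0.1413  0.2259  0.0235] toolyang 98.2 j6 -0.89 yaw -42.8
```

{"name": "jog_arm", "arguments": {"plan": [[0.35,-0.025,0.04,0,-10],[0.35,-0.055,0.088,0,-20],[0.35,-0.085,0.136,0,-30],[0.35,-0.115,0.184,0.01,-40],[0.35,-0.141,0.226,0.024,-42.8],[0.35,-0.141,0.226,0.024,-42.8],[0.35,-0.141,0.226,0.024,-42.8],[0.35,-0.141,0.226,0.024,-42.8]]}}

```text
time: 28.1
tool_pos: [0.5446, -0.0739, 0.0874]
orientation: [0.0, -0.43, 0.903, -0.0]
ft_force: [0.5, 0.2, 0.6]
finger_gap: 0.0554
finger_force: 0.0
```

```bash
python3 -c "
from fit import *
fit();bins();to(.547,-.0752,.007,141)
"
```

```text
t 28.1 tcp [ 0.5446 -0.0739  0.0874] x [-0.63  -0.776 -0.   ] y [-0.776  0.63  -0.001] gap 0.05542672798970432 j [-0.25  0.26 -0.37  0.94 -0.   -1.14]
grey [517, 163, 43, 44, 1192] c 395.2 4.5 LxW 25 12 axis 30.0 ztop 0.0377
grey [262, 180, 30, 95, 2188] c 547.1 -74.7 LxW 69 20 axis 50.1 ztop 0.0242
blue ((0.4250064194202423, -0.3233821988105774), (0.12422257661819458, 0.1396796554327011), 3.1194522380828857)
rim 55 ((0.6868199110031128, -0.5105111002922058), (0.03040122613310814, 0.03733985126018524), 64.12240600585938) 0.031883217808404085
rim 302 ((0.5948690176010132, -0.3328055739402771), (0.12437521666288376, 0.1398274153470993), 0.21274231374263763) 0.042007573576038904
rim 291 ((0.4231497347354889, -0.32467883825302124), (0.12485184520483017, 0.1407332867383957), 3.2949044704437256) 0.044339489711734625
rim 31 ((0.4225935637950897, -0.2994162440299988), (0.019388576969504356, 0.025388086214661598), 0.5537014603614807) 0.03177916135961811
rim 35 ((0.41907936334609985, -0.34380024671554565), (0.02568683587014675, 0.022942475974559784), 14.915699005126953) 0.031727736745074786
shift [-0.0006 -0.0027  0.0803] toolyang 140.9 j6 -1.14 yaw -0.1
```

{"name": "jog_arm", "arguments": {"plan": [[0.35,-0.001,-0.002,0.03,0],[0.35,-0.001,-0.002,0.065,0],[0.35,-0.001,-0.002,0.08,0],[1,-0.001,-0.002,0.08,0],[1,-0.001,-0.002,0.08,0],[1,-0.001,-0.002,0.08,0],[1,-0.001,-0.002,0.04,0],[1,-0.001,-0.002,-0.015,0]], "newtons": 50}}

```text
time: 29.2
tool_pos: [0.5451, -0.0727, 0.1018]
orientation: [-0.001, -0.431, 0.902, 0.001]
ft_force: [1.0, 0.6, -1.8]
finger_gap: 0.0173
finger_force: 49.3
```

```bash
python3 -c "
from fit import *
show();bins();to(.594,-.333,.10,91)
"
```

```text
t 29.2 tcp [ 0.5451 -0.0727  0.1018] x [-0.629 -0.778  0.001] y [-0.778  0.629  0.003] gap 0.017303965754134384 j [-0.25  0.25 -0.35  0.97  0.   -1.14]
blue ((0.4248252511024475, -0.3233763873577118), (0.12458661943674088, 0.13914939761161804), 3.3777034282684326)
rim 49 ((0.688789427280426, -0.5140318870544434), (0.03225870430469513, 0.03026982769370079), 89.00537109375) 0.032116505994914446
rim 302 ((0.595001757144928, -0.3326364755630493), (0.1396869719028473, 0.12426439672708511), 89.95891571044922) 0.041897522472990056
rim 291 ((0.4231622815132141, -0.324612021446228), (0.12507116794586182, 0.14094388484954834), 3.2789206504821777) 0.04413151327276976
rim 36 ((0.4242035746574402, -0.2994915544986725), (0.02262517251074314, 0.0264404509216547), 0.5923036932945251) 0.031380970814224085
rim 22 ((0.4152752459049225, -0.34758108854293823), (0.017993416637182236, 0.026204101741313934), 30.099002838134766) 0.03261000995129959
shift [ 0.1745 -0.196   0.012 ] toolyang 141.1 j6 -1.14 yaw 50.1
```

{"name": "jog_arm", "arguments": {"plan": [[1,0.02,-0.023,0,10],[1,0.055,-0.062,0,20],[1,0.09,-0.101,0,30],[1,0.125,-0.14,0,40],[1,0.155,-0.174,0,50],[1,0.174,-0.196,0.0,50],[1,0.174,-0.196,0.01,50],[1,0.174,-0.196,0.02,50]]}}

```text
time: 30.25
tool_pos: [0.5893, -0.331, 0.0812]
orientation: [-0.0, -0.009, 1.0, 0.0]
ft_force: [0.2, 0.3, -1.4]
finger_gap: 0.0174
finger_force: 49.3
```

```bash
python3 -c "
from fit import *
show();bins();to(.594,-.333,.013,91)
"
```

```text
t 30.25 tcp [ 0.5893 -0.331   0.0812] x [-1.    -0.018  0.   ] y [-0.018  1.     0.001] gap 0.017442854103406225 j [-0.61  0.47 -0.08  1.02  0.   -0.63]
blue ((0.5104403495788574, -0.2786422371864319), (0.028565388172864914, 0.15873940289020538), 69.3310546875)
rim 153 ((0.5949897170066833, -0.31446346640586853), (0.10271433740854263, 0.12483558803796768), 89.73513793945312) 0.04167565122455219
rim 32 ((0.4633755087852478, -0.2549223303794861), (0.019716018810868263, 0.04623116925358772), 64.5186996459961) 0.044315592041125784
shift [-0.006  -0.0034  0.0662] toolyang 91.1 j6 -0.63 yaw 0.1
```

{"name": "jog_arm", "arguments": {"plan": [[1,-0.004,0,0.03,0],[1,-0.004,0,0.06,0],[1,-0.004,0,0.067,0],[0.6,-0.004,0,0.067,0],[0.6,-0.004,0,0.067,0],[0.6,-0.004,0,0.05,0],[0.6,-0.004,0,0.0,0],[0.5,-0.004,0.0,-0.05,0]]}}

```text
time: 31.3
tool_pos: [0.594, -0.3319, 0.1351]
orientation: [0.001, -0.009, 1.0, -0.001]
ft_force: [0.6, -0.3, 0.2]
finger_gap: 0.0429
finger_force: 0.0
```

{"name": "jog_arm", "arguments": {"plan": [[0.3,0.01,0.03,-0.05,0],[0,0.02,0.08,-0.1,0],[0,0.03,0.14,-0.12,0],[0,0.04,0.2,-0.12,0],[0,0.05,0.26,-0.12,0],[0,0.06,0.32,-0.12,0],[0,0.07,0.38,-0.12,0],[0,0.075,0.44,-0.12,0]]}}

```text
time: 32.3
tool_pos: [0.5105, 0.1087, 0.2545]
orientation: [0.002, -0.009, 1.0, 0.0]
ft_force: [0.7, -0.2, 0.9]
finger_gap: 0.0854
finger_force: 0.0
```

```bash
python3 -c "
from fit import *
bins();show();p,d,i=snap('wrist','q.png');P=pts(d,i)
m=((p.max(2)<70)&(P[...,2]>.15)&(P[...,2]<.175)&(d>0)).astype(np.uint8)
c,l,s,ce=cv2.connectedComponentsWithStats(m)
for j in range(1,c):
  if s[j,4]>100:
    uv=np.argwhere(l==j)[:,::-1];q=np.array([ray(u,v,i,.159) for u,v in uv]);print(s[j],cv2.minAreaRect(q[:,:2].astype(np.float32)*1000))
p,d,i=snap('top');cv2.imwrite('pics/r.png',cv2.resize(p[140:290,125:400],None,fx=2.8,fy=2.8)[...,::-1])
to(.5215,.1595,.139,91.9)
"
```

```text
blue ((0.42514580488204956, -0.3238700032234192), (0.12420900911092758, 0.1400628387928009), 3.1307055950164795)
rim 26 ((0.6845471262931824, -0.5137836933135986), (0.018041269853711128, 0.03350059315562248), 84.23530578613281) 0.03190379530844334
rim 300 ((0.5949190258979797, -0.3325747549533844), (0.12470223009586334, 0.13946524262428284), 0.014536216855049133) 0.0423666086096498
rim 292 ((0.42303600907325745, -0.32457655668258667), (0.1253966987133026, 0.1408875733613968), 3.3080716133117676) 0.044079255413276064
rim 35 ((0.4242343306541443, -0.29948753118515015), (0.022604994475841522, 0.019988633692264557), 0.7966067790985107) 0.031889820562907456
rim 36 ((0.41823527216911316, -0.345074862241745), (0.022610902786254883, 0.025625547394156456), 0.548991858959198) 0.0318119856944844
t 32.35 tcp [0.5091 0.1155 0.2545] x [-1.    -0.025 -0.003] y [-0.025  1.     0.007] gap 0.0855539736337847 j [ 0.1   0.08 -0.22  1.27  0.01  0.07]
[ 323  192   24   80 1613] ((521.9257202148438, 159.23553466796875), (65.59280395507812, 16.6024112701416), 2.2628705501556396)
shift [-0.0118  0.0497  0.1152] toolyang 91.3 j6 0.06 yaw -0.6
```

View pics/r.png

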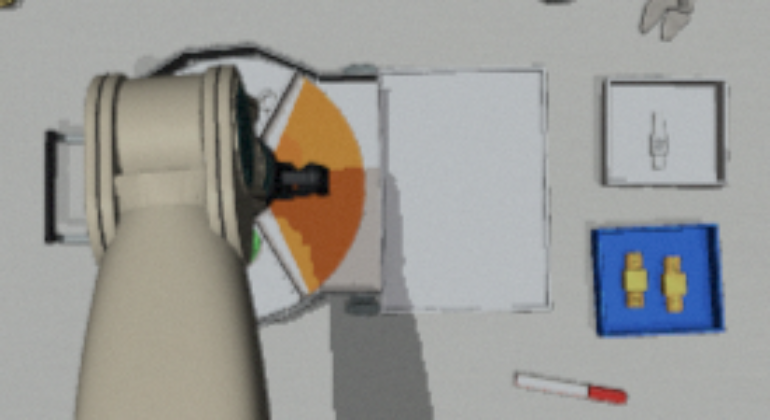

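The coupling sits in the white bin (659,145), and both adaptors are in the blue bin (635,280) and (675,285). Back to the knob.

{"name": "jog_arm", "arguments": {"plan": [[0,-0.005,0.025,0,0],[0,-0.0115,0.051,0,-0.6],[0,-0.0115,0.051,0.02,-0.6],[0,-0.0115,0.051,0.05,-0.6],[0,-0.0115,0.051,0.07,-0.6],[0,-0.0115,0.051,0.07,-0.6],[0,-0.0115,0.051,0.07,-0.6],[0,-0.0115,0.051,0.07,-0.6]]}}

```text
time: 33.45
tool_pos: [0.5225, 0.1579, 0.1835]
orientation: [0.001, -0.014, 1.0, 0.0]
ft_force: [0.4, 0.4, 0.1]
finger_gap: 0.0854
finger_force: 0.0
```

```bash
python3 -c "
from h import *
to(.5217,.159,.140,92.1)"
```

```text
shift [0.0009 0.0011 0.0435] toolyang 91.6 j6 0.15 yaw -0.5
```

{"name": "jog_arm", "arguments": {"plan": [[0,0.001,0.001,0.025,-0.5],[0,0.001,0.001,0.043,-0.5],[1,0.001,0.001,0.043,-0.5],[1,0.001,0.001,0.043,-0.5],[1,0.001,0.001,0.043,-0.5],[1,0.001,0.001,0.043,-5],[1,0.001,0.001,0.043,-15],[1,0.001,0.001,0.043,-25]], "newtons": 60}}

```text
time: 34.45
tool_pos: [0.5209, 0.1589, 0.1402]
orientation: [0.001, -0.233, 0.973, -0.0]
ft_force: [-0.1, -1.3, 2.9]
finger_gap: 0.0146
finger_force: 59.3
```

{"name": "jog_arm", "arguments": {"plan": [[1,0,0,0,-10],[1,0,0,0,-20],[1,0,0,0,-30],[1,0,0,0,-40],[1,0,0,0,-50],[1,0,0,0,-60],[1,0,0,0,-70],[1,0,0,0,-80]]}}

```text
time: 35.45
tool_pos: [0.5239, 0.1576, 0.1402]
orientation: [-0.001, 0.803, -0.596, 0.004]
ft_force: [6.7, -4.2, -4.9]
finger_gap: 0.0148
finger_force: 58.7
```

```bash
python3 -c "
from h import *
show();to(.5217,.159,.140,-148.2)"
```

```text
t 35.45 tcp [0.5239 0.1576 0.1402] x [ 0.29  -0.957  0.006] y [-0.957 -0.29  -0.006] gap 0.01479313105892056 j [ 0.18  0.2  -0.32  1.04 -0.   -1.69]
shift [-0.002   0.0017  0.0002] toolyang -163.1 j6 -1.69 yaw -14.9
```

{"name": "jog_arm", "arguments": {"plan": [[1,0,0,0,-8],[1,0,0,0,-15],[1,0,0,0,-15],[0,0,0,0,-15],[0,0,0,0,-15],[0,0,0,0,-15],[0,0,0,-0.05,-15],[0,0,0,-0.11,-15]]}}

```text
time: 36.45
tool_pos: [0.5186, 0.1589, 0.2485]
orientation: [0.001, 0.873, -0.487, -0.002]
ft_force: [1.7, -0.2, 0.4]
finger_gap: 0.0852
finger_force: 0.0
```

```bash
python3 -c "
from h import *
show();to(.5165,.350,.25,92);p,d,i=snap('wrist','s.png');P=pts(d,i)
m=((p.max(2)<70)&(P[...,2]>.15)&(P[...,2]<.175)&(d>0)).astype(np.uint8)
c,l,s,ce=cv2.connectedComponentsWithStats(m)
for j in range(1,c):
  if s[j,4]>100:
    uv=np.argwhere(l==j)[:,::-1];q=np.array([ray(u,v,i,.159) for u,v in uv]);print(s[j],cv2.minAreaRect(q[:,:2].astype(np.float32)*1000))
"
```

```text
t 36.45 tcp [0.5186 0.1589 0.2485] x [ 0.525 -0.851 -0.002] y [-0.851 -0.525  0.004] gap 0.0852485320011172 j [ 0.18  0.12 -0.18  1.27  0.   -1.95]
shift [-0.1638 -0.0984 -0.0016] toolyang -148.4 j6 -1.95 yaw 119.6
[ 263  172   22   84 1705] ((525.1544189453125, 158.01356506347656), (15.123852729797363, 64.53054809570312), 30.74337387084961)
```

View pics/s.png

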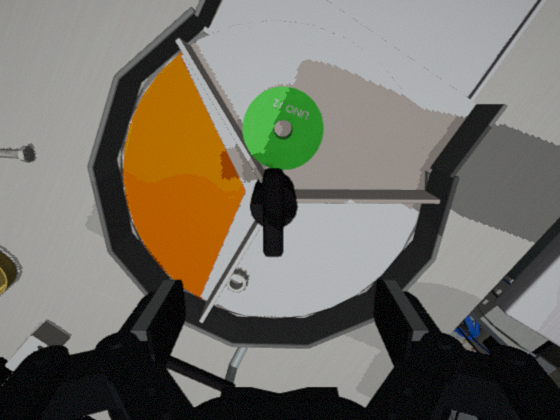

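{"name": "jog_arm", "arguments": {"plan": [[0,-0.03,-0.02,-0.02,10],[0,-0.06,-0.04,-0.02,20],[0,-0.1,-0.06,-0.02,30],[0,-0.13,-0.08,-0.02,40],[0.3,-0.163,-0.098,-0.02,50],[0.6,-0.163,-0.098,-0.02,60],[0.68,-0.163,-0.098,-0.02,70],[0.68,-0.163,-0.098,-0.02,80]]}}

```text
time: 37.5
tool_pos: [0.5178, 0.3496, 0.2685]
orientation: [-0.0, -0.353, 0.936, 0.0]
ft_force: [0.5, 0.2, 0.4]
finger_gap: 0.027
finger_force: 0.0
```

```bash
python3 -c "
from h import *
show();to(.5165,.3495,.16,92)"
```

```text
t 37.5 tcp [0.5178 0.3496 0.2685] x [-0.751 -0.661  0.   ] y [-0.661  0.751  0.   ] gap 0.026984276278898787 j [ 0.49  0.26  0.03  1.34  0.   -0.23]
shift [0.001  0.0008 0.1085] toolyang 131.3 j6 -0.23 yaw 39.3
```

{"name": "jog_arm", "arguments": {"plan": [[0.68,0.001,0.001,0.02,10],[0.68,0.001,0.001,0.05,20],[0.68,0.001,0.001,0.08,30],[0.68,0.001,0.001,0.1,39.3],[0.68,0.001,0.001,0.108,39.3],[0.68,0.001,0.001,0.108,39.3],[0.68,0.001,0.001,0.108,39.3],[0.68,0.001,0.001,0.108,39.3]]}}

```text
time: 38.5
tool_pos: [0.5175, 0.3497, 0.162]
orientation: [0.001, -0.021, 1.0, 0.001]
ft_force: [-0.3, 0.3, 0.1]
finger_gap: 0.0273
finger_force: 0.0
```

```bash
python3 -c "
from h import *
show();to(.5165,.3493,.112,92)"
```

```text
t 38.5 tcp [0.5175 0.3497 0.162 ] x [-0.999 -0.041 -0.002] y [-0.041  0.999  0.001] gap 0.027302170102692466 j [ 0.49  0.32 -0.12  1.13  0.    0.45]
shift [ 0.0011 -0.0005  0.05  ] toolyang 92.4 j6 0.45 yaw 0.4
```

{"name": "jog_arm", "arguments": {"plan": [[0.68,0.001,-0.0005,0.015,0.4],[0.68,0.001,-0.0005,0.035,0.4],[0.68,0.001,-0.0005,0.049,0.4],[0.68,0.001,-0.0005,0.05,0.4],[1,0.001,-0.0005,0.05,0.4],[1,0.001,-0.0005,0.05,0.4],[1,0.001,-0.0005,0.05,0.4],[1,0.001,-0.0005,0.05,0.4]], "newtons": 60}}

```text
time: 39.5
tool_pos: [0.5157, 0.3497, 0.111]
orientation: [0.0, -0.017, 1.0, 0.001]
ft_force: [-0.7, 5.5, -2.7]
finger_gap: 0.0102
finger_force: 58.4
```

{"name": "jog_arm", "arguments": {"plan": [[1,0,-0.006,-0.0164,0],[1,0,-0.0128,-0.0324,0],[1,0,-0.0204,-0.0481,0],[1,0,-0.0288,-0.0633,0],[1,0,-0.038,-0.0782,0],[1,0,-0.0478,-0.0925,0],[1,0,-0.0584,-0.1064,0],[1,0,-0.0697,-0.1197,0]]}}

```text
time: 40.5
tool_pos: [0.5175, 0.281, 0.2314]
orientation: [-0.0, -0.017, 1.0, 0.003]
ft_force: [-1.2, 6.8, -1.9]
finger_gap: 0.0099
finger_force: 58.3
```

{"name": "jog_arm", "arguments": {"plan": [[1,0,-0.0059,-0.0064,0],[1,0,-0.0119,-0.0127,0],[1,0,-0.018,-0.0188,0],[1,0,-0.0244,-0.0248,0],[1,0,-0.0309,-0.0306,0],[1,0,-0.0375,-0.0363,0],[1,0,-0.0443,-0.0418,0],[1,0,-0.0512,-0.0471,0]]}}

```text
time: 41.5
tool_pos: [0.5189, 0.2304, 0.2796]
orientation: [-0.0, -0.018, 1.0, 0.003]
ft_force: [-4.1, 8.7, 4.1]
finger_gap: 0.0102
finger_force: 58.4
```

```bash
cat > sp.py <<'E'
from h import *
show()
for n in ['top','scene']:
    p,d,i=snap(n);P=pts(d,i);h=cv2.cvtColor(p,cv2.COLOR_RGB2HSV).astype(int)
    m=(h[...,0]>45)&(h[...,0]<75)&(h[...,1]>100)&(P[...,0]>.3)&(P[...,0]<.72)&(d>0);print(n,m.sum(),np.median(P[m],0) if m.any() else '')
E
python3 sp.py
```

```text
t 41.5 tcp [0.5189 0.2304 0.2796] x [-0.999 -0.035  0.   ] y [-0.035  0.999  0.007] gap 0.010198665579289367 j [ 0.3   0.15 -0.08  1.34  0.01  0.27]
top 538 [0.53967552 0.06064421 0.12802052]
scene 237 [0.55260484 0.03701309 0.13196011]
```

{"name": "jog_arm", "arguments": {"plan": [[1,0,-0.0035,-0.0026,0],[1,0,-0.0071,-0.0051,0],[1,0,-0.0106,-0.0076,0],[1,0,-0.0142,-0.0101,0],[1,0,-0.0178,-0.0125,0],[1,0,-0.0215,-0.0149,0],[1,0,-0.0252,-0.0172,0],[1,0,-0.0289,-0.0195,0]]}}

```text
time: 42.6
tool_pos: [0.5196, 0.2015, 0.2997]
orientation: [-0.0, -0.018, 1.0, 0.003]
ft_force: [-5.4, 7.8, 6.7]
finger_gap: 0.0102
finger_force: 58.5
```

```bash
python3 sp.py
```

```text
t 42.6 tcp [0.5196 0.2015 0.2997] x [-0.999 -0.035 -0.   ] y [-0.035  0.999  0.007] gap 0.01023612324610247 j [ 0.25  0.13 -0.07  1.38  0.01  0.22]
top 550 [ 0.54654361 -0.11380706  0.03710153]
scene 185 [ 0.5531499  -0.14070217  0.03077829]
```

{"name": "jog_arm", "arguments": {"plan": [[1,0,0.0074,0.0047,0],[1,0,0.0147,0.0094,0],[1,0,0.0289,0.0195,0],[1,0,0.0426,0.0303,0],[1,0,0.0557,0.0418,0],[1,0,0.0801,0.0666,0],[1,0,0.0914,0.0799,0],[1,0,0.1118,0.1081,0]]}}

```text
time: 43.7
tool_pos: [0.5168, 0.3114, 0.1913]
orientation: [0.001, -0.017, 1.0, 0.0]
ft_force: [-2.9, 1.3, 3.2]
finger_gap: 0.0099
finger_force: 61.5
```

```bash
python3 sp.py
```

```text
t 43.7 tcp [0.5168 0.3114 0.1913] x [-0.999 -0.034 -0.001] y [-0.034  0.999  0.   ] gap 0.009892640457473689 j [ 0.44  0.26 -0.13  1.18 -0.    0.4 ]
top 489 [ 0.54392688 -0.12010626  0.03601617]
scene 187 [ 0.55330365 -0.13990095  0.03109742]
```

{"name": "jog_arm", "arguments": {"plan": [[1,0,0.0092,0.0149,0],[1,0,0.0176,0.0301,0],[1,0,0.0252,0.0458,0],[1,0,0.032,0.0618,0],[1,0,0.036,0.073,0],[1,0,0.038,0.0775,0],[0.6,0,0.038,0.078,0],[0.6,0,0.038,0.078,0]]}}

```text
time: 44.8
tool_pos: [0.5164, 0.3481, 0.1115]
orientation: [0.001, -0.017, 1.0, -0.001]
ft_force: [-0.8, 0.3, 0.0]
finger_gap: 0.0343
finger_force: 0.0
```

```bash
python3 sp.py
```

```text
t 44.8 tcp [0.5164 0.3481 0.1115] x [-0.999 -0.033 -0.001] y [-0.033  0.999 -0.001] gap 0.034288126649160686 j [ 0.49  0.36 -0.18  1.03 -0.    0.46]
top 517 [ 0.54440565 -0.11730653  0.03639911]
scene 189 [ 0.55419931 -0.1399638   0.03064946]
```

Spool at rest in the tray and the carousel is down. Retreat up and away from the carousel, then a final look.

{"name": "jog_arm", "arguments": {"plan": [[0.6,0,0,-0.03,0],[0.6,0,0,-0.08,0],[0.6,0,0,-0.13,0],[0.5,0,0.04,-0.16,0],[0.3,0.03,0.09,-0.16,0],[0.2,0.08,0.13,-0.16,0],[0,0.13,0.16,-0.16,0],[0,0.16,0.18,-0.16,0]]}}

```text
time: 45.9
tool_pos: [0.3477, 0.5241, 0.2715]
orientation: [0.0, -0.018, 1.0, -0.0]
ft_force: [0.5, 0.2, -0.9]
finger_gap: 0.0853
finger_force: 0.0
```

```bash
python3 sp.py; python3 -c "
from fit import *
bins();p,d,i=snap('top');q,_,_=snap('scene');P=pts(d,i);m=(p.max(2)<60)&(P[...,2]>.12)&(P[...,2]<.145)&(P[...,1]>.33)&(P[...,1]<.37)&(P[...,0]>.45)&(P[...,0]<.6);print('bar',np.median(P[m],0))
cv2.imwrite('pics/u.png',np.vstack([cv2.resize(x,(550,300)) for x in (p[140:290,125:400],q[150:300,150:425])])[...,::-1])"
```

```text
t 45.9 tcp [0.3477 0.5241 0.2715] x [-0.999 -0.035 -0.   ] y [-0.035  0.999 -0.   ] gap 0.08534227777082637 j [ 0.88  0.27  0.04  1.35 -0.    0.85]
top 567 [ 0.54706656 -0.11072324  0.03705199]
scene 191 [ 0.55408737 -0.13883431  0.03086297]
blue ((0.4252275824546814, -0.3233708143234253), (0.12438550591468811, 0.1397150754928589), 3.0101711750030518)
rim 41 ((0.6852002739906311, -0.5192582607269287), (0.02785690501332283, 0.03437744453549385), 45.62853240966797) 0.03205698562840387
rim 303 ((0.5947568416595459, -0.3328236937522888), (0.12432517111301422, 0.13983219861984253), 0.17914123833179474) 0.042171300805638356
rim 291 ((0.4232502579689026, -0.3243352770805359), (0.1248987540602684, 0.14119625091552734), 3.172584056854248) 0.044392824612954795
rim 32 ((0.42374664545059204, -0.2975676953792572), (0.023544415831565857, 0.021777281537652016), 15.065059661865234) 0.03170922825564526
rim 39 ((0.41741856932640076, -0.3443114161491394), (0.023290034383535385, 0.02444280870258808), 7.258587837219238) 0.03220816562939999
bar [0.52280544 0.34880527 0.13370677]
```

View pics/u.png

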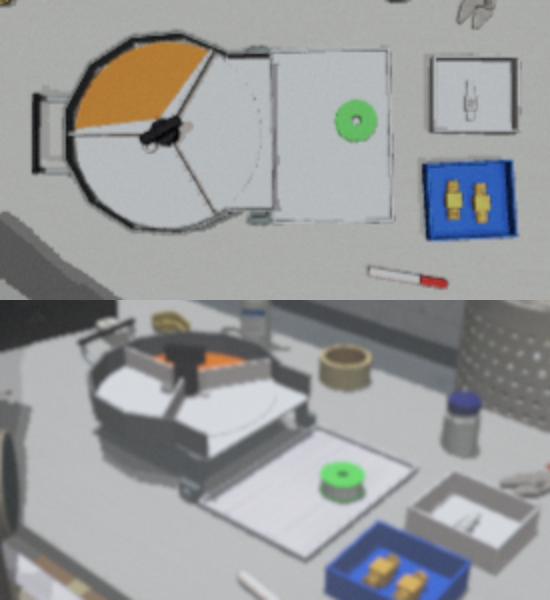

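The spool lies in the tray at (356,120) and the nut is by the hub in its own compartment at (150,145). The bins hold the sorted fittings and the carousel is level.

```bash
python3 -c "
from h import *
print(manip.finish_job())"
```

```text
the job is handed in; nothing more can be done
None
```

The job is done and handed in at about 46 s. The coupling is in the white bin, both adaptors are in the blue bin, the spool is in the tray, the nut is still in its compartment, the carousel is level, and the arm never went near the jar or the felt marker (there was no pen).

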